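# Put the pH electrode away in its storage vial

## Robot

A 7-joint arm with a two-finger parallel gripper is mounted at the origin on a cart in front of the work surface, level with it; the furniture and walls round the work are solid. World frame = base frame: x ahead of the robot, y to its left, z up, the work surface at z = 0. Lengths are in m, angles in rad, forces in N, time in s.
With the tool pointing down it reaches from about 0.425 to 0.825 m from the base axis. Payload 3.6 kg.
Tool frame: the origin (TCP) lies at the very end of the fingers, on their centre line; the grasp point (between the pads) lies 19 mm behind it; z points along the fingers, y is the line along which they close (so a half turn about z gives the same grasp; the last joint's range is limited). The gripper opens to 85 mm and grips with 20 to 120 N. Pads are 22 mm wide; open, the fingers measure 114 mm over their backs; the gripper's body (76 mm by 85 mm) begins 54 mm behind the grasp point. The pads swing forward as they close: fully open they stand 13 mm farther back than shut.
Start: joints at [-1.188, 0.615, -0.013, 1.423, 0.008, 1.103, -0.04], TCP at [0.259, 0.596, 0.231] pointing down, gripper open.
Joint ranges: [-3.12, 3.12], [-0.3, 2.06], [-1.34, 1.32], [0.26, 2.42], [-1.36, 4.5], [0.01, 1.98], [-2.84, 2.84]. Speed limits (rad/s): [2.79, 2.79, 3.14, 3.14, 3.14, 3.14, 3.14].

## Interface

Orientations are given as a rotation vector (axis times angle).
In Python, from cell import arm gives the robot as it stands. The module is installed in compiled form; this text tells all that it offers.
- The arm moves only by the tool step_arm, never from a script. Its argument "plan" is a list that holds one entry, the list of rows, each a list of 7 numbers: the turn, a rotation vector about the tool's x, y, z in rad, then the shift along the tool's x, y, z in mm, then the opening, from 0 (shut) to 1 (fully open). A call has 1 to 20 rows; each row shifts and turns the commanded pose from where the row before left it, along the tool's axes as they then stand; what a row does not reach is not made up. A row lasts 1/8 s, in which the tool goes at most 62.5 mm and 10.7 degrees, less where a joint would pass 70% of its speed; a pose out of reach is approached as far as the arm can. A call with a gripper value outside its range is refused whole. The fingers move at their own pace and stop on an object; "newtons" is the grip in N (left out, the last holds). Time passes only in rows, so rows that do not move let the fingers close. It gives the time, the measured TCP pose, the force, the opening and the grip force at its end, in the units of the state.
- arm.get_state(): the state, without advancing time (a new reading comes with each control period).
- arm.capture(name): name is "side" or "top"; returns a dict with "img" (420x560x3 uint8, red, green, blue), "z_map" (420x560 float32, m along the optical axis (not along the pixel's ray), 0 where there is no reading), "K" (3x3 intrinsics, pixels), "R" (3x3) and "t" (3): a world point X has camera coordinates R X + t. Camera axes: x right, y down, z forward; pixel columns grow to the right and rows downward; lengths in m; the calibration is good to about 2 mm. A picture is of the moment at which its call begins.
- arm.job_done(): hands the job in; it is judged then, once.
The state is a dict: "time": time; "joints": joint angles; "qvel": joint speeds; "effort": joint torques, N m; "eef_pos": TCP position; "orientation": TCP orientation; "force": force on the tool from outside, world axes, zero at the start; "ft_torque": the same for the moment, N m; "opening": opening from 0.0 (shut) to 1.0 (fully open); "grip_force": force on a finger pad.
Only numpy, scipy, OpenCV 4.12 (cv2) and the standard library are available. Lean on these libraries where they do the work, as an engineer would, in place of code of your own. Each camera call takes 0.05 s, during which the arm holds its last target. There are 200 camera calls.

## Task

The pH measurement is finished; put the electrode away. First stand the storage vial (clear tube with orange collar) fully down in the well of the white holder, so that it cannot topple, and let go of it. Then lift the blue-headed electrode out of its stand, keep it upright and lower it gently, without letting it drop, into the vial's narrow mouth until its grey collar sits flush on the rim; leave the sample beaker standing.

Things in the scene. Friction and masses are not known exactly. Their poses are not given: they have to be found in the camera images.
- storage_vial: Electrode storage vial, loose, upright on the worktop: clear plastic tube 31 mm in diameter with a flat bottom and a ribbed orange screw collar (33 mm in diameter, the top 22 mm, a good place to grip); 118 mm high in all, 70 g. Origin: centre of its underside; z up along the tube.
- vial_mouth (a point): Centre of the vial's mouth, in the plane of its rim, 118 mm above its underside. The mouth is a round hole 15 mm in diameter through the orange collar (22 mm long), countersunk at 45 degrees to 21 mm at the rim; below it the tube is 27 mm wide inside and its floor is 113 mm below the rim.
- vial_holder: Weighted white round holder, fixed to the worktop, 78 mm in diameter, 46 mm high, with one round well in its middle. Origin: centre of its underside; z up.
- holder_well (a point): Centre of the well's mouth, at the holder's top, 46 mm above its underside. The well is 35.5 mm in diameter (countersunk to 43.5 mm at the top) and 38 mm deep; a vial seated in it stands with its underside 8 mm above the worktop.
- electrode_stand: Electrode stand, fixed: white base plate 80 x 136 x 8 mm, a steel post 160 mm high at its +y end (50 mm from the middle), a grey boss with a black clamp screw on the post and a grey arm from it along -y that ends in an eye. Origin: centre of the base plate's underside; z up.
- stand_eye (a point): Centre of the arm's eye, on its upper face, 142 mm above the worktop, at (0, -22) mm in the stand's frame. The eye is a ring 34 mm outside, 16 mm inside, 10 mm thick; the electrode hangs in it by its collar.
- electrode: pH electrode, lead unplugged, loose, hanging upright in the stand's eye, tip in the sample beaker. Origin: the tip; z up along it. From the tip up: glass shaft 12 mm in diameter, 106 mm long, rounded end; grey sealing collar 26 mm in diameter, 8 mm thick; blue head 18 mm in diameter, 40 mm long; steel plug 12 mm in diameter, 12 mm long. 166 mm in all, 60 g.
- electrode_collar (a point): Centre of the underside of the electrode's grey collar, 106 mm above its tip; this face comes to rest on the vial's rim.
- electrode_head (a point): A good point to grip: on the electrode's axis in the blue head, 138 mm above its tip (24 mm above the top of the collar).
- sample_beaker: Glass sample beaker, 70 x 76 mm, 90 mm high, loose on the stand's base plate below the eye. Origin: centre of its underside; z up.
Things that resemble listed ones, but are neither listed nor needed, are in the scene too. What is shaped like the sample_beaker but turquoise is not meant. Leave any green look-alike of the storage_vial alone.

How it is judged:
By the outcome, as a careful person would: the job done as asked, in the order asked, and still so for the second after the job is handed in, with the robot touching nothing.
It also fails if it takes over 58 s, if anything falls off the work surface, if the arm or the gripper's body presses on something with over 40 N, if the wrist force passes 120 N, or if a joint passes its speed limit or range.

## Working session

There is one attempt and no reset: what is moved stays moved. The work goes in short steps, Python scripts to look and compute and a tool call to move; the robot and the scene stay as the last step left them, time stands still between calls to the robot, and variables do not carry over. Pictures are saved under pics/ and viewed, at most 10 in all, crops included, and the job is handed in when it is done.

Besides the shell and the picture viewer there is one more tool, called after "Request:" as name([rows], argument=value, ...), one row to a line, values as JSON. step_arm: Moves the arm, as the interface text tells. Its arguments: {"type":"object","properties":{"plan":{"type":"array","items":{"type":"array","items":{"type":"array","items":{"type":"number"}}}},"newtons":{"type":"number"}},"required":["plan"]}

```bash
mkdir -p pics; python3 - <<'E'
from cell import arm
import cv2,numpy as np
for n in("side","top"):
    c=arm.capture(n);cv2.imwrite(f"pics/{n}0.png",c["img"][:,:,::-1]);np.savez(f"{n}0.npz",**c)
    print(n,c["K"].round(1).tolist(),c["R"].round(3).tolist(),c["t"].round(3).tolist())
print(arm.get_state())
E
```

```text
side [[441.8, 0.0, 279.8], [0.0, 441.8, 216.6], [0.0, 0.0, 1.0]] [[0.84, -0.542, -0.005], [-0.247, -0.374, -0.894], [0.483, 0.752, -0.448]] [-0.423, 0.237, 0.829]
top [[419.5, 0.0, 281.0], [0.0, 419.5, 204.0], [0.0, 0.0, 1.0]] [[0.016, -1.0, -0.012], [-0.997, -0.015, -0.073], [0.073, 0.014, -0.997]] [-0.022, 0.487, 1.17]
{'time': 0.1, 'joints': array([-1.18751429,  0.6158269 , -0.01261393,  1.42476016,  0.00813844,
        1.10340882, -0.04041248]), 'qvel': array([ 0.00072484, -0.00052013, -0.00089348, -0.00522484,  0.00044991,
       -0.0034645 ,  0.0013293 ]), 'effort': array([ 1.18537006e-03, -4.70380068e+01,  2.60205455e-01, -1.71572238e+01,
        1.00884814e-02,  5.80174732e-03, -5.53027235e-06]), 'eef_pos': array([0.25868837, 0.59554411, 0.23024403]), 'orientation': array([-0.63900007, -3.07549506,  0.00363707]), 'force': array([ 0.30680243, -0.27216851,  0.07066862]), 'ft_torque': array([ 0.0225134 , -0.01198158,  0.01652119]), 'grip_force': 0.0, 'opening': 0.9945178051435412}
```

View pics/side0.png

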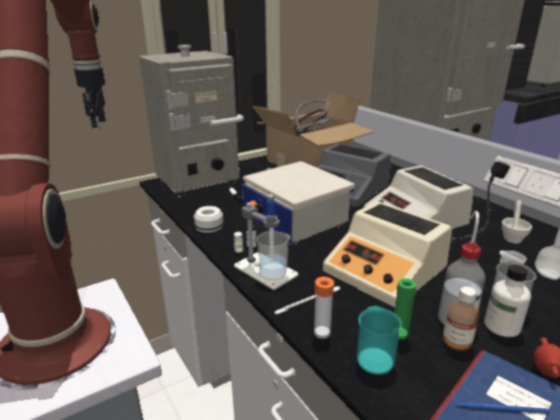

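View pics/top0.png

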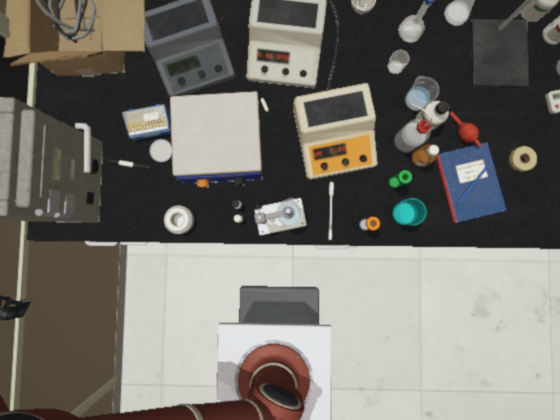

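The side view shows the orange collar at (324,286), the holder ring at (208,218) and the electrode and stand near (270,210). In the top view they are at (372,224), (178,220) and (290,213). Next I'll look at enlarged crops.

```bash
python3 - <<'E'
import cv2,numpy as np
def crop(n,u,v,w,h,s):
    im=cv2.imread(f"pics/{n}0.png")[v:v+h,u:u+w];return cv2.resize(im,None,fx=s,fy=s,interpolation=cv2.INTER_CUBIC)
a=crop("side",185,185,160,100,5)[:300*1+200]
cv2.imwrite("pics/a.png",a)
b=np.vstack([np.hstack([crop("top",155,195,50,50,8),crop("top",350,195,50,50,8)]),crop("top",230,190,100,25*1,8)])
b=np.vstack([np.hstack([crop("top",155,195,50,50,5),crop("top",350,195,50,50,5),crop("side",300,265,50,50,5)]),cv2.resize(crop("top",240,190,75,50,10),(750,340))]) 
cv2.imwrite("pics/b.png",b)
E
```

```text
(no output)
```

View pics/a.png

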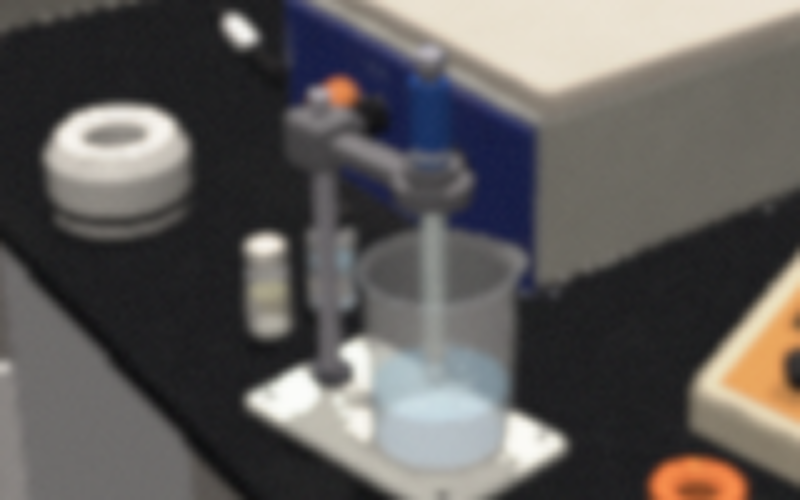

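View pics/b.png

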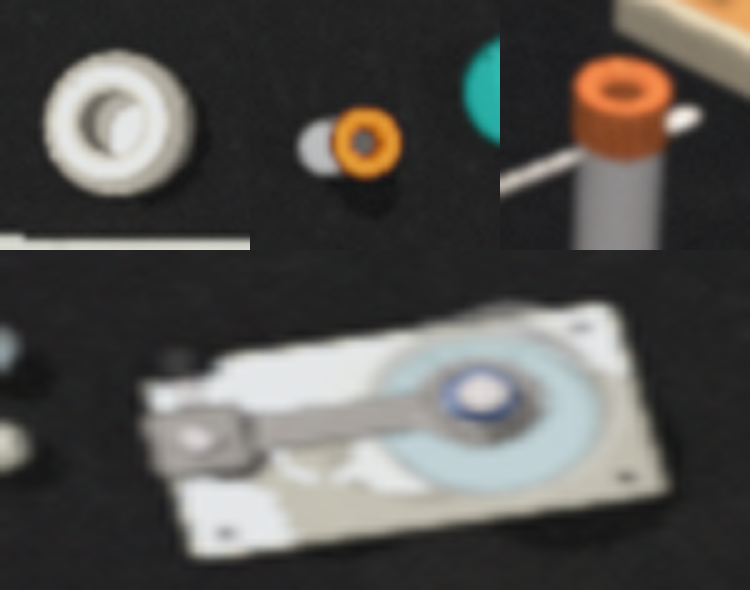

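Crop a shows the well at (118,132), the plug top at (432,50) and the blue head at about x=431. Crop b shows the holder ring at (118,123), the orange rim at (367,143), its side view at (625,89) and the plug at (483,390). Now I'll measure these with masks and triangulation.

```bash
cat >h.py <<'E'
import cv2,numpy as np
def P(c): return c["K"]@np.c_[c["R"],c["t"]]
def tri(cs,us,ct,ut):
    X=cv2.triangulatePoints(P(cs),P(ct),np.array(us,float).reshape(2,1),np.array(ut,float).reshape(2,1))[:,0];X=X[:3]/X[3]
    e=[np.round((p:=P(c)@np.r_[X,1])[:2]/p[2]-u,1).tolist() for c,u in((cs,us),(ct,ut))]
    return X.round(4),e
def ray(c,u,z):
    C=-c["R"].T@c["t"];d=c["R"].T@np.linalg.inv(c["K"])@np.r_[u,1];return (C+d*(z-C[2])/d[2]).round(4)
def cloud(c):
    v,u=np.mgrid[:420,:560];Z=c["z_map"];p=np.stack([u*Z,v*Z,Z],-1)@np.linalg.inv(c["K"]).T
    return (p-c["t"])@c["R"]   # R^T(p-t)
def mask(c,lo,hi,box):
    h=cv2.cvtColor(c["img"],cv2.COLOR_RGB2HSV);m=cv2.inRange(h,lo,hi);u,v,w,k=box
    o=np.zeros_like(m);o[v:v+k,u:u+w]=m[v:v+k,u:u+w];return o
def ell(m):
    k=max(cv2.findContours(m,cv2.RETR_EXTERNAL,cv2.CHAIN_APPROX_NONE)[0],key=cv2.contourArea)
    return cv2.fitEllipse(k)
E
python3 - <<'E'
from h import *
S=dict(np.load("side0.npz"));T=dict(np.load("top0.npz"))
f=lambda U,s,o:(U+.5)/s-.5+o
Sd={"well":(f(118,5,185),f(132,5,185)),"plug":(f(432,5,185),f(50,5,185)),"rim":(f(124,5,300),f(89,5,265))}
Tp={"well":(f(116,5,155),f(123,5,195)),"plug":(f(483,10,240),f(140,6.8,190)),"rim":(f(117,5,350),f(143,5,195))}
zz={"well":.046,"plug":.142+.068,"rim":.118}
for n in Sd: print(n,tri(S,Sd[n],T,Tp[n]),"side@z",ray(S,Sd[n],zz[n]),"top@z",ray(T,Tp[n],zz[n]))
m=mask(T,(5,120,90),(25,255,255),(350,195,50,50));print("orange top",ell(m),"->",ray(T,ell(m)[0],.118))
m=mask(T,(0,0,130),(180,60,255),(155,195,50,44));print("holder top",ell(m))
ct=cloud(T);cs=cloud(S)
for n,c,box in(("top",ct,(155,195,50,44)),("side",cs,(185,195,50,50)),):
    u,v,w,k=box;q=c[v:v+k,u:u+w].reshape(-1,3);s=q[(q[:,2]>.040)&(q[:,2]<.052)];print("holder",n,len(s),np.median(s,0),(s.min(0)+s.max(0))/2,np.ptp(s,0))
for n,c,box in(("top",ct,(350,200,50,40)),("side",cs,(308,270,35,30)),):
    u,v,w,k=box;q=c[v:v+k,u:u+w].reshape(-1,3);s=q[(q[:,2]>.112)&(q[:,2]<.125)];print("vial",n,len(s),np.median(s,0),(s.min(0)+s.max(0))/2,np.ptp(s,0))
u,v,w,k=(278,200,25,25);q=ct[v:v+k,u:u+w].reshape(-1,3);s=q[(q[:,2]>.19)&(q[:,2]<.23)];print("plug",len(s),s.mean(0))
s=q[(q[:,2]>.13)&(q[:,2]<.16)];print("collar/eye",len(s),s.mean(0),np.ptp(s,0),(s.min(0)+s.max(0))/2)
u,v,w,k=(264,198,16,20);q=cs[v:v+k,u:u+w].reshape(-1,3);print("head side",np.median(q[(q[:,2]>.155)&(q[:,0]<.6)],0))
# stand axis in top: base plate corners
f2=lambda X,Y:np.array((f(X,10,240),f(Y-250,6.8,190)))
print("post",ray(T,f2(200,437),.16),"eye",ray(T,f2(485,400),.142))
E
```

```text
well (array([0.4402, 0.2687, 0.0485]), [[-0.4, -0.0], [0.2, -0.4]]) side@z [0.4431 0.2729 0.046 ] top@z [0.4391 0.2699 0.046 ]
plug (array([ 0.4599, -0.0338,  0.2043]), [[-0.3, 0.0], [0.2, -0.3]]) side@z [ 0.4538 -0.0451  0.21  ] top@z [ 0.4589 -0.0334  0.21  ]
rim (array([ 0.4348, -0.2538,  0.1188]), [[-0.5, 0.1], [0.2, -0.3]]) side@z [ 0.4364 -0.2532  0.118 ] top@z [ 0.434  -0.2534  0.118 ]
orange top ((372.9178466796875, 223.00840759277344), (13.497411727905273, 13.988804817199707), 160.63107299804688) -> [ 0.4345 -0.2532  0.118 ]
holder top ((177.59950256347656, 219.2449951171875), (27.149118423461914, 27.61844253540039), 49.956451416015625)
holder top 390 [0.44099992 0.27090337 0.04608573] [0.4412215  0.27055206 0.04599441] [0.06968784 0.07356683 0.01198618]
holder side 225 [0.43764774 0.26431167 0.04589593] [0.4407354  0.20579569 0.04492057] [0.06903018 0.19592293 0.00971771]
vial top 106 [ 0.4368168  -0.2531966   0.11872755] [ 0.43695317 -0.25366331  0.11839287] [0.03095496 0.0306425  0.01209149]
vial side 201 [ 0.4344582  -0.25426248  0.11835513] [ 0.43486447 -0.25396258  0.11643117] [0.03320053 0.03372109 0.00875515]
plug 32 [ 0.45966644 -0.03364301  0.19930917]
collar/eye 120 [ 0.45742895 -0.03000422  0.14564989] [0.03323502 0.04058198 0.02322817] [ 0.45947881 -0.02897322  0.14799293]
head side [ 0.45566555 -0.03862648  0.17685957]
post [0.4436 0.0366 0.16  ] eye [ 0.4592 -0.0342  0.142 ]
```

Request:
step_arm([
  [[0, 0, 0.129, 0, 0, -9, 1], [0, 0, 0.129, 0, 0, -9, 1], [0, 0, 0.129, 0, 0, -9, 1], [0, 0, 0.129, 0, 0, -9, 1], [0, 0, 0.129, 0, 0, -9, 1], [0, 0, 0.129, 0, 0, -9, 1], [0, 0, 0.129, 0, 0, -9, 1], [0, 0, 0.129, 0, 0, -9, 1], [0, 0, 0.129, 0, 0, 0, 1], [0, 0, 0, -38, 9, 0, 1], [0, 0, 0, -38, 9, 0, 1], [0, 0, 0, -38, 9, 0, 1], [0, 0, 0, -38, 9, 0, 1], [0, 0, 0, -38, 9, 0, 1], [0, 0, 0, -38, 9, 0, 1], [0, 0, 0, -38, 9, 0, 1]],
], newtons=40)

```text
time: 2.1
eef_pos: [0.3219, 0.3286, 0.303]
orientation: [2.221, 2.222, -0.001]
force: [0.1, 0.9, -0.2]
opening: 1.0
grip_force: 0.0
```

Request:
step_arm([
  [[0, 0, 0, -36.5, 15.3, 0, 1], [0, 0, 0, -36.5, 15.3, 0, 1], [0, 0, 0, -36.5, 15.3, 0, 1], [0, 0, 0, -36.5, 15.3, 0, 1], [0, 0, 0, -36.5, 15.3, 0, 1], [0, 0, 0, -36.5, 15.3, 0, 1], [0, 0, 0, -36.5, 15.3, 0, 1], [0, 0, 0, -36.5, 15.3, 0, 1], [0, 0, 0, -36.5, 15.3, 0, 1], [0, 0, 0, -36.2, -3.3, 0, 1], [0, 0, 0, -36.2, -3.3, 0, 1], [0, 0, 0, -36.2, -3.3, 0, 1], [0, 0, 0, -36.2, -3.3, 0, 1], [0, 0, 0, -36.2, -3.3, 0, 1], [0, 0, 0, -36.2, -3.3, 0, 1], [0, 0, 0, -36.2, -3.3, 0, 1], [0, 0, 0, 0, 0, 0, 1]],
])

```text
time: 4.22
eef_pos: [0.435, -0.2548, 0.3031]
orientation: [2.228, 2.214, -0.003]
force: [0.1, 1.3, 0.2]
opening: 1.0
grip_force: 0.0
```

Request:
step_arm([
  [[0, 0, 0, 1.3, 0.5, 30, 1], [0, 0, 0, 0, 0, 30, 1], [0, 0, 0, 0, 0, 30, 1], [0, 0, 0, 0, 0, 30, 1], [0, 0, 0, 0, 0, 30, 1], [0, 0, 0, 0, 0, 30, 1], [0, 0, 0, 0, 0, 20, 1], [0, 0, 0, 0, 0, 14, 1], [0, 0, 0, 0, 0, 0, 0.6], [0, 0, 0, 0, 0, 0, 0.45], [0, 0, 0, 0, 0, 0, 0.3], [0, 0, 0, 0, 0, 0, 0.2], [0, 0, 0, 0, 0, 0, 0.2], [0, 0, 0, 0, 0, 0, 0.2]],
], newtons=40)

```text
time: 5.98
eef_pos: [0.4375, -0.2509, 0.0903]
orientation: [2.221, 2.22, 0.001]
force: [-0.7, 0.7, 6.2]
opening: 0.377
grip_force: 39.8
```

Request:
step_arm([
  [[0, 0, 0, 0, 0, -5, 0.2], [0, 0, 0, 0, 0, -15, 0.2], [0, 0, 0, 0, 0, -30, 0.2], [0, 0, 0, 0, 0, -30, 0.2], [0, 0, 0, 0, 0, -30, 0.2], [0, 0, 0, 0, 0, -30, 0.2], [0, 0, 0, 0, 0, -30, 0.2], [0, 0, 0, 0, 0, -30, 0.2], [0, 0, 0, 0, 0, -25, 0.2], [0, 0, 0, 0, 0, -10, 0.2], [0, 0, 0, 0, 0, 0, 0.2], [0, 0, 0, 0, 0, 0, 0.2]],
])

```text
time: 7.48
eef_pos: [0.4365, -0.2499, 0.3233]
orientation: [-2.22, -2.22, 0.001]
force: [0.1, 0.1, -1.5]
opening: 0.372
grip_force: 39.8
```

```bash
python3 - <<'E'
from cell import arm
from h import *
im=[]
for n,b in(("side",(270,120,110,170)),("top",(340,180,80,80))):
    c=arm.capture(n);np.savez(f"{n}1.npz",**c);u,v,w,k=b
    im.append(cv2.resize(c["img"][v:v+k,u:u+w,::-1],(int(w*560/k),560),interpolation=cv2.INTER_CUBIC))
    if n=="side":
        m=mask(c,(3,120,90),(22,255,255),(270,100,110,170));print(cv2.boundingRect(m))
cv2.imwrite("pics/c.png",np.hstack(im)[:,:800]);s=arm.get_state();print(s["force"],s["eef_pos"],s["opening"],s["grip_force"])
E
```

```text
(325, 156, 55, 114)
[-0.29950783 -0.57254119 -1.26177438] [ 0.43662793 -0.25001713  0.32328538] 0.3760064721363364 39.783070558769396
```

View pics/c.png

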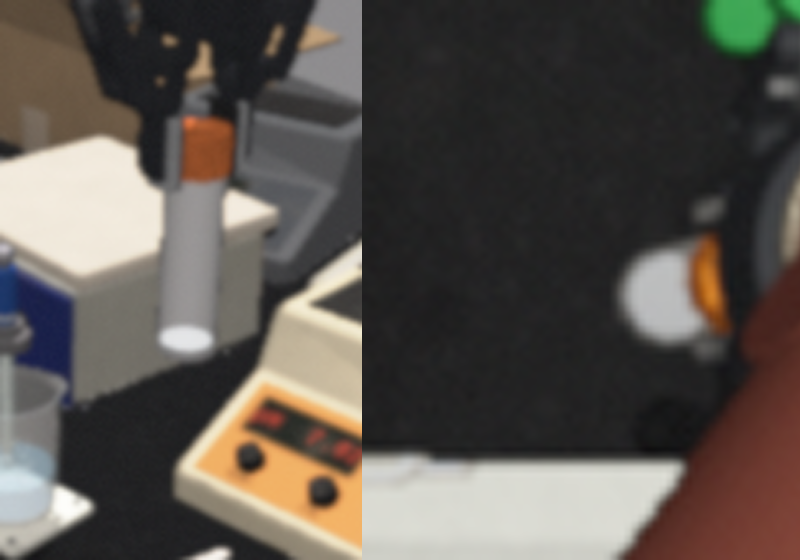

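The vial is held with its bottom at (187,340) in the side crop and (668,297) in the top crop. I'll check its tilt and its offset from the gripper.

```bash
python3 - <<'E'
from h import *
S=dict(np.load("side1.npz"));T=dict(np.load("top1.npz"))
bs=(326.4,222.9);bt=(383.3,222.0)
print(tri(S,bs,T,bt),ray(S,bs,.234),ray(T,bt,.234))
g=cv2.cvtColor(S["img"],cv2.COLOR_RGB2GRAY).astype(int)
X,_=tri(S,bs,T,bt)
for h in(0,.02,.05,.09):
    p=P(S)@np.r_[X+[0,0,h],1];p=p[:2]/p[2];v=int(round(p[1]));print(h,p.round(1),g[v,310:345].tolist())
ct=cloud(T);q=ct[212:232,375:392].reshape(-1,3);q=q[(q[:,2]>.2)&(q[:,2]<.27)];print(len(q),np.median(q,0),q.min(0),q.max(0))
cs=cloud(S)
for a,b in((.24,.27),(.28,.31),(.318,.34)):
    q=cs[145:235,312:350].reshape(-1,3);q=q[(q[:,2]>a)&(q[:,2]<b)&(abs(q[:,0]-.437)<.03)&(abs(q[:,1]+.25)<.03)];print(a,len(q),np.median(q,0))
E
```

```text
(array([ 0.4341, -0.2525,  0.2391]), [[-0.5, 0.1], [0.2, -0.3]]) [ 0.4411 -0.2452  0.234 ] [ 0.4335 -0.2532  0.234 ]
0 [325.9 222.9] [111, 111, 111, 111, 111, 111, 112, 123, 156, 196, 220, 226, 227, 229, 229, 229, 229, 229, 228, 228, 228, 226, 222, 205, 163, 120, 105, 105, 104, 101, 93, 87, 77, 66, 54]
0.02 [326.4 212.2] [113, 114, 112, 113, 113, 111, 110, 109, 113, 123, 133, 139, 142, 145, 148, 149, 150, 150, 150, 148, 146, 144, 140, 134, 126, 115, 110, 109, 110, 111, 112, 111, 110, 109, 109]
0.05 [327.2 195.7] [231, 229, 227, 223, 217, 207, 196, 174, 141, 120, 125, 133, 139, 143, 145, 148, 150, 149, 150, 150, 149, 146, 143, 141, 136, 128, 118, 111, 109, 110, 110, 108, 109, 108, 108]
0.09 [328.3 172.6] [234, 229, 210, 163, 110, 62, 37, 35, 35, 52, 78, 98, 105, 102, 88, 85, 89, 93, 93, 92, 94, 95, 94, 96, 93, 92, 94, 93, 86, 69, 55, 63, 76, 82, 87]
47 [ 0.43225986 -0.23986384  0.25150642] [ 0.41948076 -0.25334004  0.23459425] [ 0.45052049 -0.23696143  0.26971812]
0.24 307 [ 0.42503504 -0.26321715  0.2550014 ]
0.28 332 [ 0.42571699 -0.26358161  0.29514503]
0.318 318 [ 0.42642434 -0.26169388  0.33086952]
```

Request:
step_arm([
  [[0, 0, 0, 15, 1.5, -5, 0.2], [0, 0, 0, 30, 3, 0, 0.2], [0, 0, 0, 31, 3, 0, 0.2], [0, 0, 0, 31, 3, 0, 0.2], [0, 0, 0, 31, 3, 0, 0.2], [0, 0, 0, 31, 3, 0, 0.2], [0, 0, 0, 31, 3, 0, 0.2], [0, 0, 0, 31, 3, 0, 0.2], [0, 0, 0, 30, -2, 0, 0.2], [0, 0, 0, 31, -2, 0, 0.2], [0, 0, 0, 31, -2, 0, 0.2], [0, 0, 0, 31, -2, 0, 0.2], [0, 0, 0, 31, -2, 0, 0.2], [0, 0, 0, 31, -2, 0, 0.2], [0, 0, 0, 31, -2, 0, 0.2], [0, 0, 0, 31, -2, 0, 0.2], [0, 0, 0, 30, -2, 0, 0.2], [0, 0, 0, 14, 0, 0, 0.2], [0, 0, 0, 0, 0, 0, 0.2], [0, 0, 0, 0, 0, 0, 0.2]],
])

```text
time: 10.07
eef_pos: [0.4418, 0.27, 0.3294]
orientation: [2.223, 2.218, -0.001]
force: [-0.5, -0.4, -1.4]
opening: 0.376
grip_force: 39.8
```

Request:
step_arm([
  [[0, 0, 0, 2, 0, 0, 0.2], [0, 0, 0, 0, 0, 15, 0.2], [0, 0, 0, 0, 0, 30, 0.2], [0, 0, 0, 0, 0, 30, 0.2], [0, 0, 0, 0, 0, 30, 0.2], [0, 0, 0, 0, 0, 30, 0.2], [0, 0, 0, 0, 0, 25, 0.2], [0, 0, 0, 0, 0, 15, 0.2], [0, 0, 0, 0, 0, 5, 0.2], [0, 0, 0, 0, 0, 0, 0.2], [0, 0, 0, 0, 0, 0, 0.2]],
])

```text
time: 11.45
eef_pos: [0.4422, 0.2738, 0.1502]
orientation: [2.221, 2.221, 0.003]
force: [0.1, -0.5, -0.6]
opening: 0.376
grip_force: 39.8
```

```bash
python3 - <<'E'
from cell import arm
from h import *
im=[]
for n,b in(("side",(170,140,80,100)),("top",(140,180,70,100))):
    c=arm.capture(n);np.savez(f"{n}2.npz",**c);u,v,w,k=b
    im.append(cv2.resize(c["img"][v:v+k,u:u+w,::-1],None,fx=5,fy=5,interpolation=cv2.INTER_CUBIC))
cv2.imwrite("pics/d.png",np.hstack(im));print(arm.get_state()["eef_pos"])
E
```

```text
[0.44199173 0.27383954 0.15005453]
```

View pics/d.png

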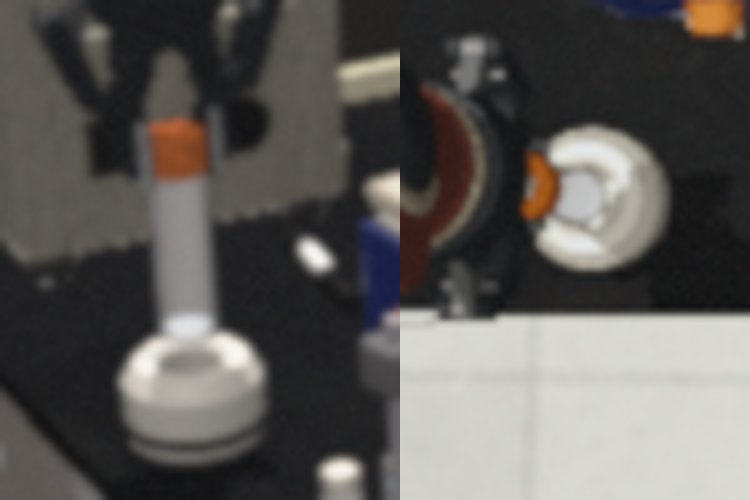

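```bash
python3 - <<'E'
from h import *
S=dict(np.load("side2.npz"));T=dict(np.load("top2.npz"))
bs=(189.5/5-.5+170,328/5-.5+140);bt=(183.5/5-.5+140,195.5/5-.5+180)
print(tri(S,bs,T,bt),ray(S,bs,.061),ray(T,bt,.061))
E
```

```text
(array([0.4403, 0.2689, 0.0664]), [[-0.1, 0.0], [0.1, -0.1]]) [0.445  0.2796 0.061 ] [0.4401 0.2705 0.061 ]
```

Vial bottom and well agree to within 1 mm, so I'm inserting.

Request:
step_arm([
  [[0, 0, 0, 0, 0, 6, 0.2], [0, 0, 0, 0, 0, 7, 0.2], [0, 0, 0, 0, 0, 7, 0.2], [0, 0, 0, 0, 0, 5, 0.2], [0, 0, 0, 0, 0, 5, 0.2], [0, 0, 0, 0, 0, 0, 0.2]],
])

```text
time: 12.3
eef_pos: [0.4415, 0.2736, 0.1189]
orientation: [-2.221, -2.221, 0.001]
force: [0.5, 0.5, -1.1]
opening: 0.369
grip_force: 39.7
```

Free so far. The last ~22 mm.

Request:
step_arm([
  [[0, 0, 0, 0, 0, 5, 0.2], [0, 0, 0, 0, 0, 5, 0.2], [0, 0, 0, 0, 0, 4, 0.2], [0, 0, 0, 0, 0, 3, 0.2], [0, 0, 0, 0, 0, 2, 0.2], [0, 0, 0, 0, 0, 1, 0.2], [0, 0, 0, 0, 0, 0, 0.2]],
])

```text
time: 13.18
eef_pos: [0.4416, 0.2736, 0.0993]
orientation: [2.221, 2.221, -0.0]
force: [1.0, 0.0, -0.7]
opening: 0.374
grip_force: 39.8
```

Request:
step_arm([
  [[0, 0, 0, 0, 0, 1, 0.2], [0, 0, 0, 0, 0, 1, 0.2], [0, 0, 0, 0, 0, 0, 0.2]],
])

```text
time: 13.55
eef_pos: [0.4417, 0.2738, 0.0983]
orientation: [-2.221, -2.221, -0.001]
force: [-0.5, 0.1, 6.0]
opening: 0.375
grip_force: 40.5
```

Request:
step_arm([
  [[0, 0, 0, 0, 0, 0, 0.45], [0, 0, 0, 0, 0, 0, 0.6], [0, 0, 0, 0, 0, 0, 0.8], [0, 0, 0, 0, 0, -10, 0.8], [0, 0, 0, 0, 0, -30, 0.8], [0, 0, 0, 0, 0, -40, 0.8], [0, 0, 0, 0, 0, -40, 0.8], [0, 0, 0, 0, 0, -40, 0.8], [0, 0, 0, 0, 0, -30, 0.8], [0, 0, 0, -10, 0, -10, 0.8], [0, 0, 0, -30, 2, 0, 0.8], [0, 0, 0, -33, 2, 0, 0.8], [0, 0, 0, -33, 2, 0, 0.8], [0, 0, 0, -33, 2, 0, 0.7], [0, 0, 0, -33, 2, 0, 0.6], [0, 0, 0, 0, 0, 0, 0.6]],
])

```text
time: 15.55
eef_pos: [0.4509, 0.0976, 0.2969]
orientation: [2.229, 2.213, -0.004]
force: [0.3, 1.0, 0.2]
opening: 0.596
grip_force: 0.0
```

```bash
python3 - <<'E'
from cell import arm
from h import *
im=[]
for n,b in(("side",(180,160,110,100)),("top",(155,195,50,50))):
    c=arm.capture(n);np.savez(f"{n}3.npz",**c);u,v,w,k=b
    im.append(cv2.resize(c["img"][v:v+k,u:u+w,::-1],None,fx=400/k,fy=400/k,interpolation=cv2.INTER_CUBIC)[:,:400])
    m=mask(c,(3,120,90),(25,255,255),(155,170,70,60));e=ell(m);print(n,e)
    if n=="top":print(ray(c,e[0],.126))
    q=cloud(c)[170:230,155:230].reshape(-1,3);q=q[(q[:,2]>.115)&(q[:,2]<.14)&(abs(q[:,0]-.44)<.03)&(abs(q[:,1]-.27)<.03)];print(len(q),np.median(q,0),q.min(0),q.max(0))
cv2.imwrite("pics/e.png",np.hstack(im));print(arm.get_state()["eef_pos"])
E
```

```text
side ((205.6063690185547, 187.55633544921875), (11.609336853027344, 14.172337532043457), 79.5504150390625)
99 [0.43801151 0.26387276 0.12417617] [0.42339986 0.25198246 0.11505713] [0.45468719 0.28875543 0.12886958]
top ((191.18377685546875, 202.2826690673828), (62.4691047668457, 70.40960693359375), 44.663063049316406)
[0.4806 0.216  0.126 ]
  return _methods._mean(a, axis=axis, dtype=dtype,
  ret = um.true_divide(
Traceback (most recent call last):
ValueError: zero-size array to reduction operation minimum which has no identity
```

Request:
step_arm([
  [[0, 0, 0, -30, 2, 0, 0.6], [0, 0, 0, -35, 2, 0, 0.6], [0, 0, 0, -35, 2, 0, 0.6], [0, 0, 0, -25, 2, 0, 0.6], [0, 0, 0, -7, 0, 0, 0.6], [0, 0, 0, 0, 0, 0, 0.6], [0, 0, 0, 0, 0, 0, 0.6]],
])

```text
time: 16.52
eef_pos: [0.4596, -0.0286, 0.2971]
orientation: [-2.217, -2.224, -0.0]
force: [0.2, 0.4, 0.3]
opening: 0.598
grip_force: 0.0
```

```bash
python3 - <<'E'
from cell import arm
from h import *
im=[]
for n,b in(("side",(185,150,100,100)),("top",(155,195,50,50))):
    c=arm.capture(n);np.savez(f"{n}4.npz",**c);u,v,w,k=b
    im.append(cv2.resize(c["img"][v:v+k,u:u+w,::-1],None,fx=400/k,fy=400/k,interpolation=cv2.INTER_CUBIC)[:,:400])
    m=mask(c,(3,120,90),(25,255,255),(155,170,70,60));e=ell(m);print(n,e)
    if n=="top":print(ray(c,e[0],.126))
    q=cloud(c)[170:230,155:230].reshape(-1,3);q=q[(q[:,2]>.115)&(q[:,2]<.14)&(abs(q[:,0]-.44)<.03)&(abs(q[:,1]-.27)<.03)]
    if len(q):print(len(q),np.median(q,0),q.min(0),q.max(0),(q.min(0)+q.max(0))/2)
cv2.imwrite("pics/e.png",np.hstack(im));print(arm.get_state()["eef_pos"])
E
```

```text
side ((205.5701141357422, 187.55845642089844), (11.586213111877441, 14.254350662231445), 79.86136627197266)
100 [0.4381851  0.26249376 0.12465046] [0.42369895 0.25281962 0.11500437] [0.45509084 0.28641968 0.12900189] [0.43939489 0.26961965 0.12200313]
top ((169.30836486816406, 218.2693328857422), (11.336221694946289, 14.609781265258789), 95.56156921386719)
[0.4385 0.2711 0.126 ]
122 [0.43927954 0.26891652 0.12641863] [0.42372599 0.25391677 0.11564843] [0.45522625 0.2862924  0.13301272] [0.43947612 0.27010458 0.12433058]
[ 0.45959025 -0.02903903  0.29715   ]
```

View pics/e.png

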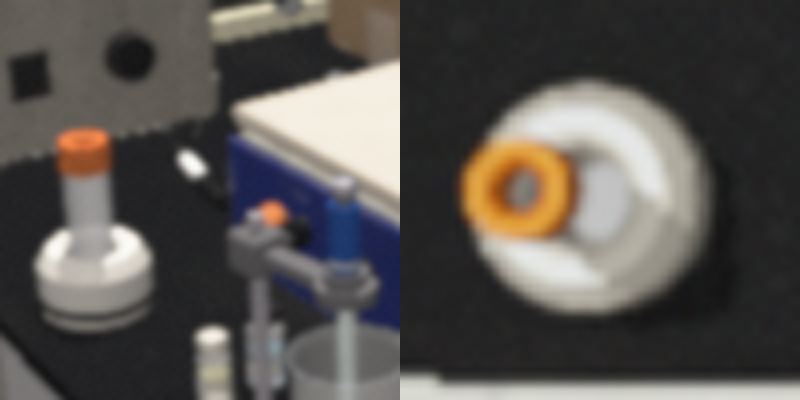

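The vial is seated upright, with its mouth at (521,189) in the top crop and the rim at z≈126 mm. Next is the electrode.

Request:
step_arm([
  [[0, 0, 0, -5, 0, 0, 0.6], [0, 0, 0, 0, 0, 20, 0.6], [0, 0, 0, 0, 0, 30, 0.6], [0, 0, 0, 0, 0, 30, 0.6], [0, 0, 0, 0, 0, 30, 0.6], [0, 0, 0, 0, 0, 20, 0.6], [0, 0, 0, 0, 0, 10, 0.6], [0, 0, 0, 0, 0, 0, 0.6], [0, 0, 0, 0, 0, 0, 0.6]],
], newtons=30)

```text
time: 17.75
eef_pos: [0.4602, -0.0356, 0.158]
orientation: [2.221, 2.221, 0.002]
force: [1.0, -0.5, 0.7]
opening: 0.6
grip_force: 0.0
```

Request:
step_arm([
  [[0, 0, 0, 1.5, -0.5, 1, 0.5], [0, 0, 0, 0, 0, 0, 0.4], [0, 0, 0, 0, 0, 0, 0.3], [0, 0, 0, 0, 0, 0, 0.2], [0, 0, 0, 0, 0, 0, 0.1], [0, 0, 0, 0, 0, 0, 0.05], [0, 0, 0, 0, 0, 0, 0.05], [0, 0, 0, 0, 0, 0, 0.05]],
], newtons=30)

```text
time: 18.75
eef_pos: [0.4593, -0.034, 0.1565]
orientation: [2.221, 2.221, 0.0]
force: [-0.1, 0.8, 3.8]
opening: 0.202
grip_force: 29.2
```

Request:
step_arm([
  [[0, 0, 0, 0, 0, -4, 0.05], [0, 0, 0, 0, 0, -8, 0.05], [0, 0, 0, 0, 0, -12, 0.05], [0, 0, 0, 0, 0, -15, 0.05], [0, 0, 0, 0, 0, -15, 0.05], [0, 0, 0, 0, 0, -15, 0.05], [0, 0, 0, 0, 0, -15, 0.05], [0, 0, 0, 0, 0, -15, 0.05], [0, 0, 0, 0, 0, -15, 0.05], [0, 0, 0, 0, 0, -15, 0.05], [0, 0, 0, 0, 0, -15, 0.05], [0, 0, 0, 0, 0, -10, 0.05], [0, 0, 0, 0, 0, -4, 0.05], [0, 0, 0, 0, 0, 0, 0.05], [0, 0, 0, 0, 0, 0, 0.05]],
])

```text
time: 20.62
eef_pos: [0.4587, -0.0338, 0.3138]
orientation: [-2.221, -2.221, 0.001]
force: [0.9, -0.3, -0.1]
opening: 0.198
grip_force: 29.3
```

```bash
python3 - <<'E'
from cell import arm
from h import *
im=[]
for n,b in(("side",(220,100,100,190)),("top",(230,180,100,60))):
    c=arm.capture(n);np.savez(f"{n}5.npz",**c);u,v,w,k=b;s=3 if n=="side" else 5
    q=cv2.resize(c["img"][v:v+k,u:u+w,::-1],None,fx=s,fy=s,interpolation=cv2.INTER_CUBIC)
    im.append(cv2.copyMakeBorder(q,0,570-q.shape[0],0,0,cv2.BORDER_CONSTANT))
cv2.imwrite("pics/f.png",np.hstack(im));s=arm.get_state();print(s["eef_pos"],s["grip_force"],s["opening"])
E
```

```text
[ 0.45878968 -0.03388735  0.31384447] 29.26767736673355 0.19748335473063003
```

View pics/f.png

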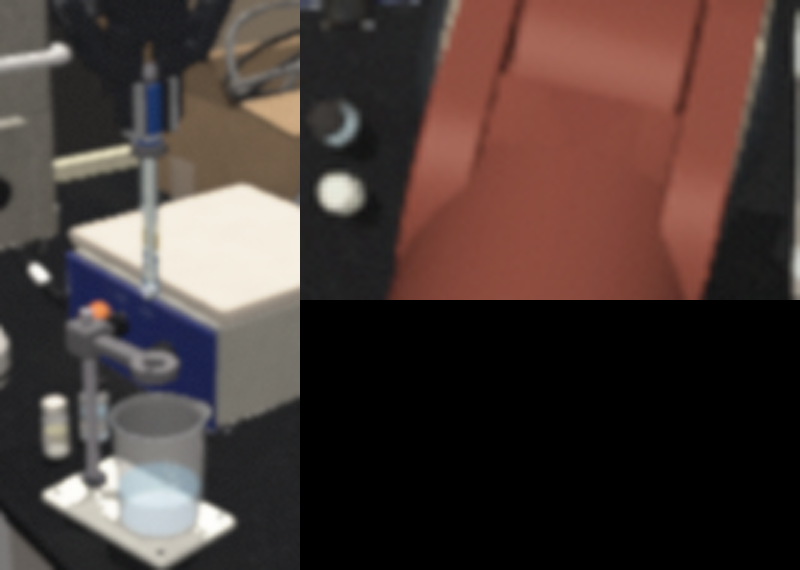

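The electrode is out and upright, with the tip at (149,290) and the collar at (149,143) in the side crop. The beaker is standing. I'm carrying it to the vial.

Request:
step_arm([
  [[0, 0, 0, 8, 0, 0, 0.05], [0, 0, 0, 20, -1, 0, 0.05], [0, 0, 0, 28, -2, 0, 0.05], [0, 0, 0, 30, -2, 0, 0.05], [0, 0, 0, 30, -2, 0, 0.05], [0, 0, 0, 30, -2, 0, 0.05], [0, 0, 0, 30, -2, 0, 0.05], [0, 0, 0, 30, -2, 0, 0.05], [0, 0, 0, 30, -2, 0, 0.05], [0, 0, 0, 28, -2, 0, 0.05], [0, 0, 0, 22, -2, 0, 0.05], [0, 0, 0, 14, -1, 0, 0.05], [0, 0, 0, 4, 0, 0, 0.05], [0, 0, 0, 0, 0, 15, 0.05], [0, 0, 0, 0, 0, 15, 0.05], [0, 0, 0, 0, 0, 10, 0.05], [0, 0, 0, 0, 0, 5, 0.05], [0, 0, 0, 0, 0, 0, 0.05], [0, 0, 0, 0, 0, 0, 0.05]],
])

```text
time: 23.1
eef_pos: [0.4394, 0.2702, 0.2697]
orientation: [2.221, 2.221, 0.001]
force: [-0.6, -0.1, -0.7]
opening: 0.199
grip_force: 29.3
```

```bash
python3 - <<'E'
from cell import arm
from h import *
im=[]
for n,b in(("side",(175,110,66,95)),("top",(140,190,66,60))):
    c=arm.capture(n);np.savez(f"{n}6.npz",**c);u,v,w,k=b;s=6
    q=cv2.resize(c["img"][v:v+k,u:u+w,::-1],None,fx=s,fy=s,interpolation=cv2.INTER_CUBIC)
    im.append(cv2.copyMakeBorder(q,0,570-q.shape[0],0,0,cv2.BORDER_CONSTANT))
cv2.imwrite("pics/g.png",np.hstack(im));s=arm.get_state();print(s["eef_pos"],s["grip_force"],s["opening"])
E
```

```text
[0.43933487 0.27018356 0.26973037] 29.29020881652832 0.19894472297104263
```

View pics/g.png

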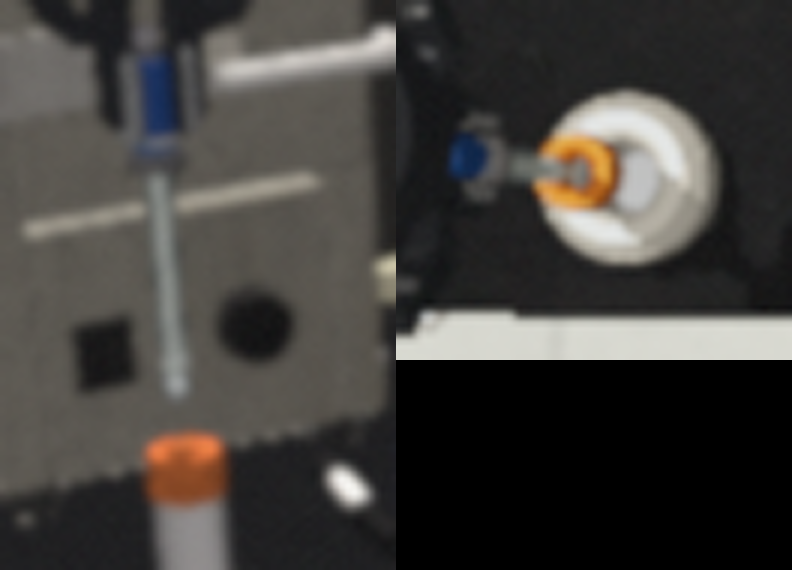

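The tip is at (176,395) and the mouth at (185,447) in the side crop. In the top crop the tip is near (578,175), over the mouth at (577,172). Computing the offset now.

```bash
python3 - <<'E'
from h import *
S=dict(np.load("side6.npz"));T=dict(np.load("top6.npz"))
f=lambda x,y,o:((x+.5)/6-.5+o[0],(y+.5)/6-.5+o[1])
so=(175,110)
# shaft centreline per row in side view: contrast vs row background
g=cv2.cvtColor(S["img"],cv2.COLOR_RGB2GRAY).astype(float)
rows=[];
for v in(*range(150,175,2),):
    r=g[v,190:215]; w=np.clip(r-np.median(r)-8,0,None); w[abs(np.arange(25)-w.argmax())>4]=0; rows.append((v,190+(w*np.arange(25)).sum()/w.sum()))
rows=np.array(rows);k=np.polyfit(rows[:,0],rows[:,1],1);print("line",k,np.abs(np.polyval(k,rows[:,0])-rows[:,1]).max())
m=mask(S,(3,120,60),(25,255,255),(190,175,35,30));print(cv2.boundingRect(m))
for v in range(181,196,2):
    x=np.where(m[v])[0];print(v,(x.min()+x.max())/2,len(x),end="; ")
x0=np.array([.439,.270,.126])
for h in(0,.017,.05,.1):
    p=P(S)@np.r_[x0+[0,0,h],1];p=p[:2]/p[2];print("\nproj",h,p.round(2),"line there",np.polyval(k,p[1]).round(2),end="")
d=[P(S)@np.r_[x0+e,1] for e in([0,0,0],[.001,0,0],[0,.001,0])];d=[a[:2]/a[2] for a in d];print("\ndu/mm x,y",d[1]-d[0],d[2]-d[0])
# top: tip & hole
print(ray(T,f(578-396,175,(140,190)),.149),ray(T,f(577-396,172,(140,190)),.126))
ct=cloud(T);q=ct[205:232,140:175].reshape(-1,3);
for a,b in((.14,.17),(.17,.20),(.20,.24),(.255,.27)):
    s=q[(q[:,2]>a)&(q[:,2]<b)];print(a,len(s),np.median(s,0) if len(s) else "")
E
```

```text
line [9.46905824e-02 1.87488716e+02] 0.310279350497666
(199, 182, 14, 12)Traceback (most recent call last):
  File "<stdin>", line 13, in <module>
    return umr_minimum(a, axis, None, out, keepdims, initial, where)
ValueError: zero-size array to reduction operation minimum which has no identity
```

```bash
python3 - <<'E'
from h import *
S=dict(np.load("side6.npz"));T=dict(np.load("top6.npz"))
f=lambda x,y,o:((x+.5)/6-.5+o[0],(y+.5)/6-.5+o[1])
k=[.09469,187.489]
m=mask(S,(3,120,60),(25,255,255),(190,175,35,30))
for v in range(183,194,2):
    x=np.where(m[v])[0];print(v,(x.min()+x.max())/2,len(x),end="; ")
x0=np.array([.439,.270,.126])
for h in(-.02,0,.023,.05,.1):
    p=P(S)@np.r_[x0+[0,0,h],1];p=p[:2]/p[2];print("\nproj",h,p.round(2),"line there",np.polyval(k,p[1]).round(2),end="")
d=[P(S)@np.r_[x0+e,1] for e in([0,0,0],[.001,0,0],[0,.001,0])];d=[a[:2]/a[2] for a in d];print("\npx/mm x,y",d[1]-d[0],d[2]-d[0])
print("tip",tri(S,f(176,393,(175,110)),T,f(578-396,175,(140,190))),"mouth",tri(S,f(185.5,447,(175,110)),T,f(577-396,172,(140,190))))
ct=cloud(T);q=ct[205:232,140:175].reshape(-1,3);
for a,b in((.14,.17),(.17,.20),(.20,.24),(.255,.27)):
    s=q[(q[:,2]>a)&(q[:,2]<b)];print(a,len(s),np.median(s,0) if len(s) else "")
E
```

```text
183 206.0 11; 185 205.5 14; 187 206.0 13; 189 205.5 14; 191 205.5 14; 193 204.0 7; 
proj -0.02 [205.53 191.83] line there 205.65
proj 0 [204.93 184.99] line there 205.01
proj 0.023 [204.22 177.  ] line there 204.25
proj 0.05 [203.39 167.44] line there 203.34
proj 0.1 [201.78 149.19] line there 201.62
px/mm x,y [ 0.34285935 -0.07906466] [-0.15426253 -0.11908583]
tip (array([0.4355, 0.2608, 0.1582]), [[0.2, 0.0], [-0.1, 0.3]]) mouth (array([0.4394, 0.2688, 0.129 ]), [[-0.3, -0.0], [0.2, -0.4]])
0.14 8 [0.4389823  0.26531442 0.16617026]
0.17 16 [0.43902263 0.26504088 0.18546696]
0.2 20 [0.43795199 0.26516944 0.21413053]
0.255 32 [0.43839048 0.26058868 0.2641058 ]
```

The electrode is vertical and within ~1 mm of the mouth axis, so I'm adding 1 mm in +x. I'm entering gently.

Request:
step_arm([
  [[0, 0, 0, 0, 0.8, 5, 0.05], [0, 0, 0, 0, 0, 7, 0.05], [0, 0, 0, 0, 0, 6, 0.05], [0, 0, 0, 0, 0, 4, 0.05], [0, 0, 0, 0, 0, 3, 0.05], [0, 0, 0, 0, 0, 3, 0.05], [0, 0, 0, 0, 0, 3, 0.05], [0, 0, 0, 0, 0, 0, 0.05]],
])

```text
time: 24.2
eef_pos: [0.4397, 0.27, 0.2381]
orientation: [-2.221, -2.221, 0.001]
force: [-0.2, -0.1, -0.2]
opening: 0.2
grip_force: 29.3
```

Request:
step_arm([
  [[0, 0, 0, 0, 0, 4, 0.05], [0, 0, 0, 0, 0, 5, 0.05], [0, 0, 0, 0, 0, 5, 0.05], [0, 0, 0, 0, 0, 4, 0.05], [0, 0, 0, 0, 0, 0, 0.05]],
])

```text
time: 24.82
eef_pos: [0.4396, 0.27, 0.2199]
orientation: [-2.221, -2.221, 0.002]
force: [-0.6, -0.0, -0.6]
opening: 0.197
grip_force: 29.3
```

Request:
step_arm([
  [[0, 0, 0, 0, 0, 6, 0.05], [0, 0, 0, 0, 0, 8, 0.05], [0, 0, 0, 0, 0, 8, 0.05], [0, 0, 0, 0, 0, 8, 0.05], [0, 0, 0, 0, 0, 8, 0.05], [0, 0, 0, 0, 0, 8, 0.05], [0, 0, 0, 0, 0, 8, 0.05], [0, 0, 0, 0, 0, 6, 0.05], [0, 0, 0, 0, 0, 4, 0.05], [0, 0, 0, 0, 0, 2, 0.05], [0, 0, 0, 0, 0, 0, 0.05]],
])

```text
time: 26.2
eef_pos: [0.4399, 0.2701, 0.1543]
orientation: [-2.221, -2.221, -0.0]
force: [0.1, -0.4, 0.0]
opening: 0.205
grip_force: 29.3
```

Request:
step_arm([
  [[0, 0, 0, 0, 0, 3, 0.05], [0, 0, 0, 0, 0, 3, 0.05], [0, 0, 0, 0, 0, 3, 0.05], [0, 0, 0, 0, 0, 2, 0.05], [0, 0, 0, 0, 0, 1, 0.05], [0, 0, 0, 0, 0, 0, 0.05]],
])

```text
time: 26.95
eef_pos: [0.4399, 0.2701, 0.1423]
orientation: [-2.221, -2.221, 0.0]
force: [0.2, 0.1, -0.1]
opening: 0.2
grip_force: 29.3
```

Request:
step_arm([
  [[0, 0, 0, 0, 0, 1, 0.05], [0, 0, 0, 0, 0, 0.7, 0.05], [0, 0, 0, 0, 0, 0, 0.05]],
])

```text
time: 27.32
eef_pos: [0.4399, 0.2701, 0.1406]
orientation: [-2.221, -2.221, -0.0]
force: [-0.0, 0.2, -0.7]
opening: 0.2
grip_force: 29.3
```

Request:
step_arm([
  [[0, 0, 0, 0, 0, 0.7, 0.05], [0, 0, 0, 0, 0, 0.6, 0.05], [0, 0, 0, 0, 0, 0, 0.05]],
])

```text
time: 27.7
eef_pos: [0.4404, 0.2703, 0.1405]
orientation: [-2.221, -2.221, -0.003]
force: [-1.8, -0.1, 6.9]
opening: 0.2
grip_force: 30.2
```

Contact at the expected height. I'm releasing and retreating.

Request:
step_arm([
  [[0, 0, 0, 0, 0, 0, 0.25], [0, 0, 0, 0, 0, 0, 0.4], [0, 0, 0, 0, 0, 0, 0.6], [0, 0, 0, 0, 0, 0, 0.6], [0, 0, 0, 0, 0, -10, 0.6], [0, 0, 0, 0, 0, -25, 0.6], [0, 0, 0, 0, 0, -35, 0.6], [0, 0, 0, 0, 0, -40, 0.6], [0, 0, 0, 0, 0, -40, 0.6], [0, 0, 0, -25, 0, -15, 0.6], [0, 0, 0, -35, 2, 0, 0.6], [0, 0, 0, -40, 2, 0, 0.6], [0, 0, 0, -40, 2, 0, 0.6], [0, 0, 0, -40, 2, 0, 0.6], [0, 0, 0, -40, 2, 0, 0.6], [0, 0, 0, -40, 2, 0, 0.6], [0, 0, 0, -30, 0, 0, 0.6], [0, 0, 0, 0, 0, 0, 0.6]],
])

```text
time: 29.95
eef_pos: [0.4502, -0.0241, 0.3041]
orientation: [-2.23, -2.212, 0.003]
force: [-0.4, 0.2, -0.1]
opening: 0.602
grip_force: 0.0
```

```bash
python3 - <<'E'
from cell import arm
from h import *
im=[]
for n,b in(("side",(180,150,110,135)),("top",(145,190,80,60))):
    c=arm.capture(n);u,v,w,k=b;s=4
    q=cv2.resize(c["img"][v:v+k,u:u+w,::-1],None,fx=s,fy=s,interpolation=cv2.INTER_CUBIC)
    im.append(cv2.copyMakeBorder(q,0,540-q.shape[0],0,0,cv2.BORDER_CONSTANT))
    q=cloud(c)[150:235,145:235].reshape(-1,3);q=q[(q[:,2]>.1)&(q[:,2]<.25)&(np.hypot(q[:,0]-.44,q[:,1]-.27)<.025)];print(n,np.percentile(q,[50,100],0))
cv2.imwrite("pics/i.png",np.hstack(im));print(arm.get_state()["eef_pos"])
E
```

```text
side [[0.43611098 0.26364132 0.13349918]
 [0.45511304 0.2825293  0.18830305]]
top [[0.43898893 0.26317572 0.13522243]
 [0.45530957 0.28169434 0.19068283]]
[ 0.45092294 -0.02026005  0.30390546]
```

View pics/i.png

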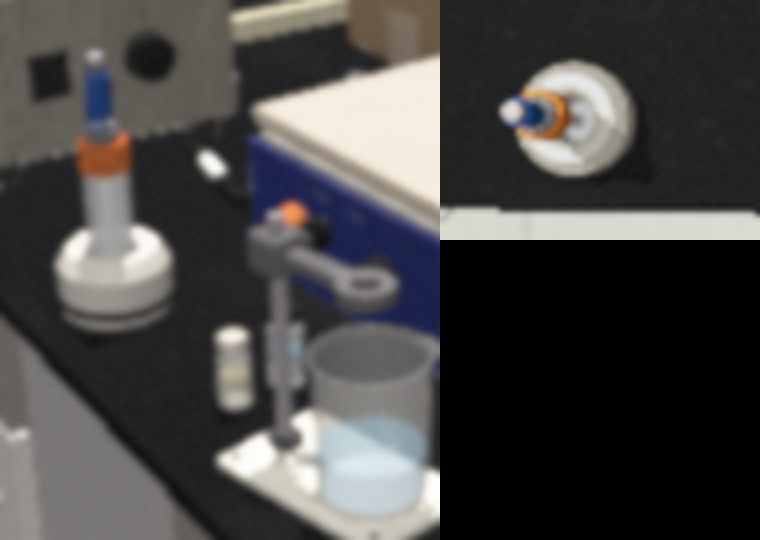

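The electrode stands upright in the vial, with its collar on the orange rim at (104,133) and its top at z≈188 mm (186 expected). The beaker is standing at (372,420). I'm letting the arm settle and handing in.

Request:
step_arm([
  [[0, 0, 0, 0, 0, 0, 0.6], [0, 0, 0, 0, 0, 0, 0.6], [0, 0, 0, 0, 0, 0, 0.6]],
])

```text
time: 30.42
eef_pos: [0.4518, -0.0193, 0.3042]
orientation: [-2.22, -2.223, 0.0]
force: [0.1, -0.0, -0.2]
opening: 0.592
grip_force: 0.0
```

```bash
python3 -c "
from cell import arm
print(arm.job_done())"
```

```text
the job is handed in; nothing more can be done
None
```

The job is handed in at about 30 s (limit 58 s): the vial stands seated in the holder, the electrode sits upright in it with its collar on the rim, and the sample beaker is still standing; no verdict came back.

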